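# Set the kettle's steam valve two turns open and hold it

### The job

Screw the kettle's red steam valve shut, clockwise, until it stops solidly, then open it exactly two full turns from that stop and at no time further than that. Finish with the gripper still closed around the black handle on the red wheel, holding it still so that the setting cannot creep while the gland nut is tightened: do not let go at the end. Leave the small blue drain valve and everything else on the table as they are.

Things in the scene. Friction and masses are not known exactly. Their poses are not given: they have to be found in the camera images.
- kettle_unit: Steam kettle and its pipework, one unit fixed to the table. Origin: on the table, straight under the upright axis of the steam valve (blue body and yoke, brass gland nut, red wheel); z up, y along the steam pipe to the kettle. The kettle, 300 mm across and 365 mm high, is centred at x = +20, y = +370 mm; the pressure gauge stands at y = -105 mm and is under 155 mm high.
- wheel_hub (a point): Centre of the red wheel, on its axis, 186 mm above the table. Rim 130 mm across over all, 14 mm thick; top of the hub 197 mm above the table. The wheel stays at its height; only the bare 11 mm stem end in its hub rises, 4 mm a turn, its top 199 mm above the table when shut.
- steam_wheel (a joint): Angle of the red wheel in rad: 0 = shut on its solid stop, growing as it opens, anticlockwise seen from above (a turn = 6.283); opens at most 4 turns. Friction about 0.25 N m (4 to 5 N at the handle); it stays where it is left. At 0 the black handle lies on the unit's -x side of the axis, at angle a it has gone round by a from there.
- handle_mid (a point): Middle of the black handle of the red wheel: an upright round grip 20 mm in diameter and 66 mm long standing on the rim, 58 mm from the wheel's axis, from 200 to 266 mm above the table (this point 233 mm). It revolves freely about its own upright pin, so a gripper that does not turn can lead it round in a circle.
- drain_rim (a point): Point on the rim of the small blue drain valve wheel, 28 mm from that wheel's upright axis, which is at y = +125 mm of the unit; the wheel is 66 mm across, its top 122 mm above the table. This wheel is to stay as it is.
- gland_wrench: open-ended wrench 180 mm long, lying beside the valve; bystander, origin under its middle
- bowl_near: white porcelain bowl, 124 mm across, 55 mm high, standing beside the valve; bystander, origin under its foot
- spice_jar: amber jar with orange cap, 56 mm across, 95 mm high; bystander, origin under its foot
- spoon: serving spoon 240 mm long with black handle, lying; bystander, origin under its middle
- paper_roll: white paper roll standing on end, 110 mm across, 210 mm high; bystander, origin under its foot
- gn_pan: shallow stainless food pan, 260 x 160 x 40 mm; bystander, origin under its middle
- herb_tub: green punnet with clear lid, 134 x 104 x 47 mm; bystander, origin under its middle
- spinner: The black revolving handle as a body; origin at its foot on the pin, 33 mm below its middle, z up. It spins freely on the wheel.

How it is judged:
On the way, in this order (a step that is already met when the one before it is completed fails the run):
1. the steam valve is screwed shut to its stop (within 5 degrees) (value of joint steam_wheel below 0.087 rad), for 0.2 s.
2. the steam valve is two turns open and the handle gripped (value of joint steam_wheel between 12.366 and 12.766 rad and horizontal distance between the grasp point and handle_mid below 0.015 m and distance between the grasp point and handle_mid below 0.035 m and contact force between the fingers and spinner above 2 N), for 0.2 s.
At the end, for the whole second after the job is handed in: The red wheel stands two full turns from its stop (12.57 rad, within 0.2 rad or 11 degrees) and is still, and the fingers grip the black handle: more than 2 N on it, the grasp point within 15 mm of the handle's axis and 35 mm of its middle (all of step 2 and velocity of joint steam_wheel between -0.1 and 0.1 rad/s); the arm keeps its last pose, push and grip.
It fails at once if the steam valve is opened clearly further than two turns (more than 17 degrees beyond) (value of joint steam_wheel above 12.866 rad).
It fails at once if the drain valve is turned (its rim moves more than 10 mm) (distance of drain_rim from where it was at the start of the episode above 0.01 m).
It fails at once if something else on the table is moved more than 20 mm (distance of any of gland_wrench, bowl_near, spice_jar, spoon, paper_roll, gn_pan, herb_tub from where it was at the start of the episode above 0.02 m).
It also fails if it takes over 69 s, if anything falls off the work surface, if the arm or the gripper's body presses on something with over 40 N, if the wrist force passes 120 N, or if a joint passes its speed limit or range.

### The arm

A 6-joint arm with a two-finger parallel gripper is mounted at the origin on the work surface. World frame = base frame: x ahead of the robot, y to its left, z up, the work surface at z = 0. Lengths are in m, angles in rad, forces in N, time in s.
With the tool pointing down it reaches from about 0.375 to 0.825 m from the base axis. Payload 5.5 kg.
Tool frame: the origin (TCP) lies at the very end of the fingers, on their centre line; the grasp point (between the pads) lies env.grasp_offset behind it (env.grasp_offset is the distance from the TCP to the grasp point, in m); y points along the fingers, x is the direction in which the jaws open and shut, and the axes are right-handed (so a half turn about y gives the same grasp; the last joint's range is limited). The gripper opens to 85 mm and grips with 20 to 120 N. Pads are 22 mm wide; open, the fingers measure 114 mm over their backs; the gripper's body (76 mm by 85 mm) begins 54 mm behind the grasp point. The pads swing forward as they close: fully open they stand 13 mm farther back than shut.
Start: joints at [-1.312, 0.314, -0.047, 1.21, 0, 1.571], TCP at [0.154, -0.58, 0.231] pointing down, gripper open.
Joint ranges: [-2.67, 2.67], [-0.69, 1.73], [-1.03, 1.25], [-2.08, 2.16], [-1.42, 1.45], [-3.14, 3.14]. Speed limits (rad/s): [2.39, 2.39, 3.01, 3.14, 3.14, 3.14].

### API

Orientations are given as a rotation vector (axis times angle).
In Python, from cell import env, planner, status, eyes, ticket gives the robot as it stands. Calls block until the motion is done:
- env.move_ptp(position, orientation): joint-space move of the TCP to a pose.
- env.move_straight(position, feed=0.15, rot=None, stop_force=None): straight line of the TCP; rot=None keeps the orientation; feed is the mean speed in m/s. With stop_force (N) it stops when the force on the tool has changed by that much, and returns True; else False.
- env.goto_joints(angles): joint-space move.
- env.move_gripper(opening, squeeze=None): finger opening in m; squeeze is the grip in N (None keeps the last); returns when the fingers have stopped.
- env.pause(seconds).
- planner.ik(position, orientation): joint angles nearest the present ones, or None.
- status.read_state(): the state.
- eyes.camera(name): name is "side" or "top"; returns a dict with "image" (420x560x3 uint8, red, green, blue), "intrinsics" (3x3 intrinsics, pixels), "D" ([k1, k2, p1, p2, k3] as OpenCV has them; the pictures are not rectified), "cam_to_world" (4x4, takes a point from camera to world coordinates). Camera axes: x right, y up, looking along -z (the intrinsics and any distortion apply to the point x, -y, -z); pixel columns grow to the right and rows downward; lengths in m; the calibration is good to about 2 mm. A picture is of the moment at which its call begins. There is no depth.
A pose or a line that the arm cannot do raises env.IKError and nothing moves.
- ticket.close_job(): hands the job in, once; it reports no verdict.
The state is a dict: "time": time; "joints": joint angles; "qd": joint speeds; "tau": joint torques, N m; "ee_pos": TCP position; "tcp_rot": TCP orientation; "ft_force": force on the tool from outside, world axes, zero at the start; "moment": the same for the moment, N m; "opening": finger opening in m.
Only numpy, scipy, OpenCV 4.12 (cv2) and the standard library are available. Lean on these libraries where they do the work, as an engineer would, in place of code of your own. Each camera call takes 0.05 s, during which the arm holds its last target. There are 200 camera calls.

## Working session

There is one attempt and no reset: what is moved stays moved. The work goes in short steps, each a Python script; the robot and the scene stay as the last script left them, time stands still between calls to the robot, and variables do not carry over. Pictures are saved under pics/ and viewed, about 8 in all and at most 12, crops included, and the job is handed in when it is done.

```bash
ls; mkdir -p pics; python3 - <<'E'
from cell import env, planner, status, eyes, ticket
import cv2, numpy as np
for n in("side","top"):
    c=eyes.camera(n); cv2.imwrite(f"pics/{n}0.png",c["image"][:,:,::-1]); print(n,c["intrinsics"],c["D"],c["cam_to_world"].round(3) if hasattr(c["cam_to_world"],'round') else c["cam_to_world"])
s=status.read_state(); print(s, env.grasp_offset)
E
```

```text
pics
side [[418.56084301   0.         282.82333536]
 [  0.         418.56084301 215.26559872]
 [  0.           0.           1.        ]] [-0.01824199  0.          0.          0.          0.        ] [[ 0.993  0.082 -0.086  0.465]
 [-0.118  0.752 -0.649 -0.812]
 [ 0.011  0.654  0.756  0.889]
 [ 0.     0.     0.     1.   ]]
top [[515.89644011   0.         286.97759867]
 [  0.         515.89644011 206.33755071]
 [  0.           0.           1.        ]] [-0.05256002  0.          0.          0.          0.        ] [[ 0.028  0.992 -0.119  0.39 ]
 [-1.     0.027 -0.003 -0.156]
 [-0.     0.12   0.993  1.347]
 [ 0.     0.     0.     1.   ]]
{'time': 0.1, 'joints': array([-1.31199105e+00,  3.14163431e-01, -4.79593274e-02,  1.21017727e+00,
        2.78694641e-05,  1.57079857e+00]), 'qd': array([-0.00019327, -0.00129131,  0.00084676,  0.00065185, -0.00024043,
       -0.0005982 ]), 'tau': array([ 1.40739969e-03, -5.40764630e+01,  3.40541875e+01,  1.11444239e-02,
        1.71653014e-04, -7.75068116e-06]), 'ee_pos': array([ 0.15343644, -0.57953218,  0.23052456]), 'tcp_rot': array([-1.31960886,  1.01729706, -1.01533991]), 'ft_force': array([-0.39222639,  0.63291144, -1.28984499]), 'moment': array([0.03122403, 0.03732919, 0.03826762]), 'opening': 0.08540495428274746} 0.0187
```

View pics/side0.png

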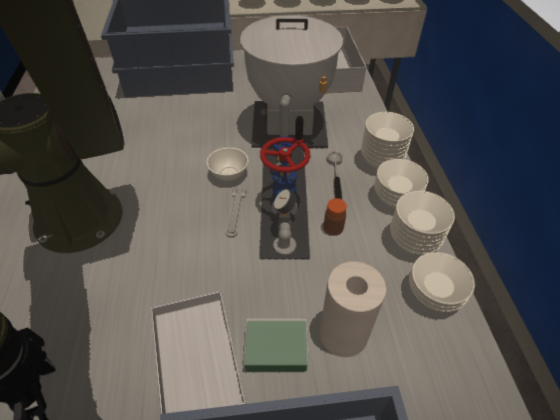

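View pics/top0.png

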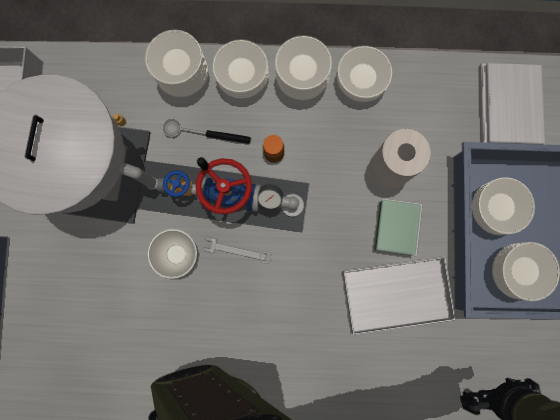

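The side view shows the wheel at about (285,154) with its handle at (299,128). In the top view the wheel is at about (223,186) and the handle tip at (203,163), so the handle is on the kettle and far side. Next I'll measure these properly.

```bash
cat > h.py <<'E'
from cell import env, planner, status, eyes, ticket
import cv2, numpy as np
def ray(c,uv):
    p=cv2.undistortPoints(np.array([[uv]],float),np.array(c["intrinsics"]),np.array(c["D"]))[0,0]
    T=np.array(c["cam_to_world"]); return T[:3,3],T[:3,:3]@np.array([p[0],-p[1],-1])
def onplane(c,uv,z):
    o,d=ray(c,uv); return o+d*(z-o[2])/d[2]
def blob(m,box):
    k=np.zeros(m.shape,np.uint8); x0,y0,x1,y1=box; k[y0:y1,x0:x1]=m[y0:y1,x0:x1]
    cs,_=cv2.findContours(k,cv2.RETR_EXTERNAL,cv2.CHAIN_APPROX_NONE); return max(cs,key=cv2.contourArea)
E
python3 - <<'E'
from h import *
B={"top":((180,140,270,230),(150,165,192,200)),"side":((245,120,325,185),None)}
for n in("top","side"):
    c=eyes.camera(n); im=c["image"].astype(int); r,g,b=im[...,0],im[...,1],im[...,2]
    red=((r>90)&(g<60)&(b<60)).astype(np.uint8)
    k=blob(red,B[n][0])
    P=np.array([onplane(c,p[0],.186)[:2] for p in cv2.convexHull(k)],np.float32)
    print(n,"rim circle",cv2.minEnclosingCircle(P), len(P))
    if n=="top":
        bl=((b>70)&(r<60)).astype(np.uint8); k=blob(bl,B[n][1]); P=np.array([onplane(c,p[0],.118)[:2] for p in k],np.float32)
        print("drain",cv2.minEnclosingCircle(P))
    blk=((r<40)&(g<40)&(b<40)).astype(np.uint8)
    k=blob(blk,(190,150,215,175) if n=="top" else (288,105,310,145)); pts=k[:,0]
    print("handle px",pts.min(0),pts.max(0),pts.mean(0),cv2.contourArea(k))
    s=c["image"][130:240,150:300] if n=="top" else c["image"][95:205,220:370]
    cv2.imwrite(f"pics/crop_{n}.png",cv2.resize(s[:,:,::-1],None,fx=5,fy=5,interpolation=cv2.INTER_CUBIC))
    for z in(.2,.266):
        print(z,onplane(c,(pts.min(0)+pts.max(0))/2,z))
E
```

```text
top rim circle ((0.5737674832344055, -0.005465533118695021), 0.06424986571073532) 25
drain ((0.5879709124565125, 0.11824475973844528), 0.03288862481713295)
handle px [197 158] [207 170] [202.5 163.9] 79.0
0.2 [0.61947642 0.04280735 0.2       ]
0.266 [0.60628373 0.03135557 0.266     ]
side rim circle ((0.5754596590995789, 0.0002197746216552332), 0.0666777566075325) 24
handle px [293 116] [309 143] [300.80555556 130.94444444] 147.0
0.2 [0.62596725 0.07323993 0.2       ]
0.266 [ 0.61051972 -0.01147064  0.266     ]
```

View pics/crop_top.png

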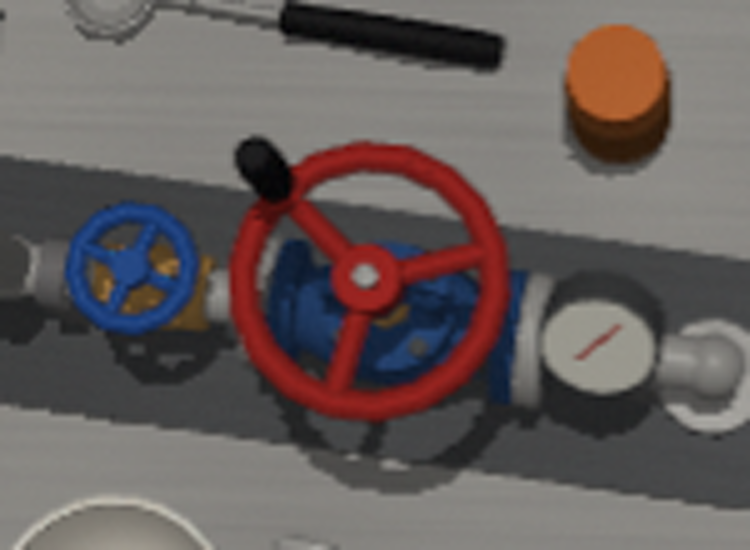

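```bash
cat >> h.py <<'E'
from scipy.spatial.transform import Rotation as Ro
C=np.array([.5738,-.0055]); R=.058; YAW=np.deg2rad(-6.5); ZT=.236-env.grasp_offset
def rot(phi):
    x=np.array([np.cos(phi),np.sin(phi),0]); y=np.array([0,0,-1.]); return Ro.from_matrix(np.c_[x,y,np.cross(x,y)]).as_rotvec()
def pos(a,c=C,r=R,z=ZT):   # world position of handle at wheel angle a
    t=np.pi+YAW+a; return np.array([c[0]+r*np.cos(t),c[1]+r*np.sin(t),z])
def ang(p,c=C): return (np.arctan2(p[1]-c[1],p[0]-c[0])-np.pi-YAW)%(2*np.pi)
E
python3 - <<'E'
from h import *
c=eyes.camera("top"); s=eyes.camera("side")
print("hub",onplane(c,(223.2,185),.199))
for uv,z in(((201,161.6),.266),((206,167.6),.2)):
    p=onplane(c,uv,z); print(p,np.hypot(*(p[:2]-C)),np.rad2deg(ang(p)),np.rad2deg(np.arctan2(*(p[:2]-C)[::-1])))
for phi in np.deg2rad([0,45,90,135,180,-45,-90]):
    q=[planner.ik(pos(a),rot(phi)) for a in np.linspace(0,6.28,9)]+[planner.ik(pos(4,z=.33),rot(phi))]
    print(np.rad2deg(phi), None if any(x is None for x in q) else (np.min(q,0).round(2),np.max(q,0).round(2)))
E
```

```text
hub [ 0.57280386 -0.00724161  0.199     ]
[0.6114423  0.03375197 0.266     ] 0.05438437129671812 232.6992252137218 46.199225213721824
[0.6114289  0.03332926 0.2       ] 0.05407074178544974 232.39944320473649 45.8994432047365
0.0 (array([-0.11,  0.16, -0.27,  1.14,  0.  ,  1.46]), array([0.09, 0.38, 0.2 , 1.44, 0.  , 1.66]))
45.0 (array([-0.11,  0.16, -0.27,  1.14,  0.  ,  0.67]), array([0.09, 0.38, 0.2 , 1.44, 0.  , 0.87]))
90.0 (array([-0.11,  0.16, -0.27,  1.14,  0.  , -0.11]), array([0.09, 0.38, 0.2 , 1.44, 0.  , 0.09]))
135.0 (array([-0.11,  0.16, -0.27,  1.14,  0.  , -0.9 ]), array([ 0.09,  0.38,  0.2 ,  1.44,  0.  , -0.7 ]))
180.0 (array([-0.11,  0.16, -0.27,  1.14,  0.  , -1.68]), array([ 0.09,  0.38,  0.2 ,  1.44,  0.  , -1.48]))
-45.0 (array([-0.11,  0.16, -0.27,  1.14,  0.  ,  2.25]), array([0.09, 0.38, 0.2 , 1.44, 0.  , 2.45]))
-90.0 (array([-0.11,  0.16, -0.27,  1.14,  0.  , -3.14]), array([0.09, 0.38, 0.2 , 1.44, 0.  , 3.12]))
```

```bash
sed -i 's/^C=np.array.*; R=/C=np.array([.5733,-.0062]); R=/' h.py; python3 - <<'E'
from h import *
s=status.read_state(); p=s["ee_pos"]; 
env.move_straight([p[0],p[1],.38],feed=.3)
H=np.array([.6127,.034])
env.move_ptp([*H,.38],rot(np.pi/2))
env.move_straight([*H,.31],feed=.2)
for n in("top","side"):
    c=eyes.camera(n); x0,y0=(150,100) if n=="top" else (210,60)
    cv2.imwrite(f"pics/a_{n}.png",cv2.resize(c["image"][y0:y0+130,x0:x0+160,::-1],None,fx=4,fy=4,interpolation=cv2.INTER_CUBIC))
s=status.read_state(); print(s["time"],s["ee_pos"],s["ft_force"],s["joints"])
a,b=[cv2.imread(f"pics/a_{n}.png") for n in("top","side")]
cv2.imwrite("pics/a.png",cv2.resize(np.hstack([a,b]),(800,325)))
E
```

```text
4.25 [0.61357259 0.03380331 0.3119302 ] [-0.34360448  0.86123687 -0.43513359] [ 5.50461897e-02  3.24043851e-01  1.48730557e-01  1.39277600e+00
 -1.71455474e-05  5.54416841e-02]
```

View pics/a.png

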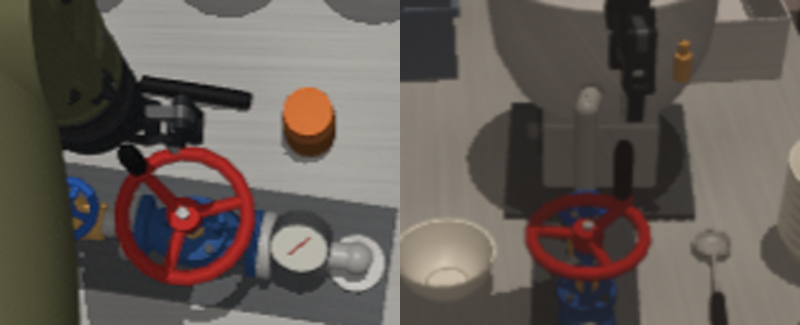

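The side view puts the open fingers directly over the handle, within a few mm of column 299. I'll cross-check x from the side ray, then descend and grip.

```bash
python3 - <<'E'
from h import *
c=eyes.camera("side"); im=c["image"].astype(int).max(2)
k=blob((im<45).astype(np.uint8),(290,117,308,138))[:,0]
m=(k.min(0)+k.max(0))/2; print(k.min(0),k.max(0)); 
for z in(.225,.233,.24): print(onplane(c,m,z), onplane(c,(299.2,128),z))
H=[.6127,.034]
hit=env.move_straight([*H,ZT],feed=.1,stop_force=10)
env.move_gripper(.0,squeeze=70)
s=status.read_state(); print(hit,s["time"],s["ee_pos"],s["ft_force"],s["opening"])
E
```

```text
[290 117] [307 137]
[0.6152281  0.05206068 0.225     ] [0.61642429 0.04775991 0.225     ]
[0.61341453 0.04166138 0.233     ] [0.61459632 0.0374124  0.233     ]
[0.61182766 0.03256199 0.24      ] [0.61299684 0.02835832 0.24      ]
False 6.0 [0.61331565 0.03528313 0.21798914] [-0.02050888  5.77008745  3.28187912] 0.01836031613730261
```

```bash
cat >> h.py <<'E'
def ft(a):
    f=status.read_state()["ft_force"]; t=np.pi+YAW+a
    return f[0]*np.cos(t)+f[1]*np.sin(t), -f[0]*np.sin(t)+f[1]*np.cos(t)
def go(a,a1,feed=.1,step=np.deg2rad(12),limit=None,every=3,**kw):
    n=max(1,int(np.ceil(abs(a1-a)/step-1e-9)))
    for i,x in enumerate(np.linspace(a,a1,n+1)[1:]):
        env.move_straight(pos(x,**kw),feed=feed); fr,f_t=ft(x)
        if i%every==every-1:
            s=status.read_state(); print("%.0f meas %.1f rad %.1f tan %.1f r %.4f t %.2f"%(np.rad2deg(x),np.rad2deg(ang(s["ee_pos"])),fr,f_t,np.hypot(*(s["ee_pos"][:2]-C)),s["time"]))
        if limit and abs(f_t)>limit: print("STOP",np.rad2deg(x),fr,f_t); return x
    return a1
E
python3 - <<'E'
from h import *
a=ang(status.read_state()["ee_pos"]); print(np.rad2deg(a))
go(a,a-np.deg2rad(60),limit=20,every=1)
E
```

```text
232.53156737648482
221 meas 219.7 rad -3.9 tan 0.1 r 0.0571 t 6.27
209 meas 207.4 rad -6.2 tan -0.7 r 0.0565 t 6.54
197 meas 195.4 rad -7.4 tan -1.6 r 0.0561 t 6.82
185 meas 183.4 rad -9.6 tan -1.0 r 0.0556 t 7.09
173 meas 171.6 rad -11.3 tan -1.1 r 0.0553 t 7.37
```

```bash
python3 - <<'E'
from h import *
L=[]
for n in("top","side"):
    c=eyes.camera(n); x0,y0=(150,100) if n=="top" else (210,60)
    L.append(cv2.resize(c["image"][y0:y0+130,x0:x0+160,::-1],(400,325),interpolation=cv2.INTER_CUBIC))
cv2.imwrite("pics/b.png",np.hstack(L)); s=status.read_state(); print(s["ft_force"],s["moment"],s["ee_pos"],s["opening"])
E
```

```text
[-11.04284796   0.81906734  10.01749037] [0.30617867 2.06404135 0.04711957] [ 0.62674402 -0.02044814  0.21793442] 0.018369892601786557
```

View pics/b.png

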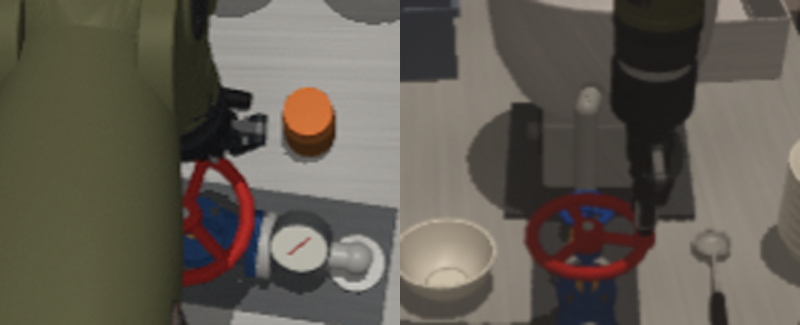

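The wheel is following: in the side view the handle is now at the right of the rim, still in the grip. The radial force suggests the centre estimate is 2–3 mm off, so I'll continue and fit the circle.

```bash
cat >> h.py <<'E'
def fitc(P):
    from scipy.optimize import least_squares
    P=np.array(P); return least_squares(lambda v:np.hypot(P[:,0]-v[0],P[:,1]-v[1])-v[2],[*C,R]).x
E
python3 - <<'E'
from h import *
P=[]; a=np.deg2rad(172.5)
while a>np.deg2rad(20):
    b=go(a,a-np.deg2rad(24),limit=20,every=2); P.append(status.read_state()["ee_pos"][:2])
    if abs(b-(a-np.deg2rad(24)))>1e-6: break
    a=b
P+= [[.61331565,.03528313],[.62674402,-.02044814]]
print(a,fitc(P)); print(status.read_state()["ft_force"],np.round(P,4).tolist())
E
```

```text
148 meas 147.7 rad -11.0 tan -2.0 r 0.0550 t 8.02
124 meas 123.9 rad -10.6 tan -2.9 r 0.0553 t 8.57
100 meas 100.0 rad -8.1 tan -2.3 r 0.0560 t 9.12
76 meas 76.1 rad -5.7 tan -2.4 r 0.0570 t 9.67
52 meas 52.7 rad -0.3 tan -1.0 r 0.0582 t 10.22
28 meas 29.0 rad 5.0 tan -0.3 r 0.0593 t 10.77
4 meas 5.1 rad 9.1 tan 0.7 r 0.0603 t 11.32
0.07853981633974427 [ 0.57101746 -0.00436164  0.05798245]
[-9.09246338 -0.39533191 14.14668143] [[0.6162, -0.0407], [0.5987, -0.0553], [0.5767, -0.0621], [0.5535, -0.0596], [0.533, -0.0482], [0.5185, -0.0289], [0.513, -0.0047], [0.6133, 0.0353], [0.6267, -0.0204]]
```

```bash
sed -i 's/^C=np.array.*; R=/C=np.array([.5707,-.0043]); R=/' h.py; python3 - <<'E'
from h import *
a=ang(status.read_state()["ee_pos"]); a=a if a<3 else a-2*np.pi; print(np.rad2deg(a))
b=go(a,a-np.deg2rad(24),step=np.deg2rad(3),feed=.04,limit=15,every=1)
s=status.read_state(); print(s["ft_force"],s["ee_pos"])
E
```

```text
6.93035824757704
4 meas 5.2 rad 0.2 tan 2.6 r 0.0578 t 11.57
1 meas 2.2 rad 1.3 tan 2.6 r 0.0578 t 11.82
-2 meas 359.8 rad 1.1 tan 5.9 r 0.0578 t 12.07
-5 meas 359.6 rad 0.3 tan 16.1 r 0.0578 t 12.32
STOP -5.069641752422961 0.3372524044191274 16.087883836541074
[ -3.55696769 -15.69336568  10.73712342] [0.51333457 0.00260559 0.21789052]
```

Solid stop: tangential force went from 6 to 16 N with no motion, at 359.6° measured, which agrees with the -x side. I'll hold here, then open two turns.

```bash
python3 - <<'E'
from h import *
env.pause(.5); s=status.read_state(); print(np.rad2deg(ang(s["ee_pos"])),s["ft_force"],s["opening"])
d=np.deg2rad
go(d(-5),d(0),step=d(5),feed=.04,every=1)
go(0,d(690),limit=25,every=6)
s=status.read_state(); print(s["ft_force"],s["opening"],s["ee_pos"])
E
```

```text
359.64621588043036 [ -3.65503615 -14.31024036   9.46428778] 0.0183695574484885
0 meas 1.0 rad 1.7 tan 1.5 r 0.0578 t 13.09
71 meas 72.7 rad -1.1 tan 1.4 r 0.0578 t 14.69
143 meas 143.3 rad -3.1 tan 1.9 r 0.0581 t 16.29
214 meas 213.9 rad -0.2 tan 1.9 r 0.0582 t 17.89
286 meas 285.8 rad 1.7 tan 0.8 r 0.0580 t 19.49
357 meas 357.7 rad 0.0 tan 1.2 r 0.0578 t 21.09
428 meas 69.3 rad -1.7 tan 1.9 r 0.0578 t 22.69
500 meas 140.1 rad -1.4 tan 1.4 r 0.0581 t 24.29
571 meas 211.0 rad 0.8 tan 1.1 r 0.0582 t 25.89
642 meas 282.9 rad 1.8 tan 1.3 r 0.0581 t 27.49
[-1.75861491 -0.06583506  9.61161806] 0.018518702840080316 [0.52369317 0.02950038 0.21790852]
```

```bash
python3 - <<'E'
from h import *
d=np.deg2rad
go(d(690),d(719.5),step=d(5),feed=.04,every=2); env.pause(.5)
s=status.read_state(); print(np.rad2deg(ang(s["ee_pos"])),s["ft_force"],s["opening"],s["ee_pos"],s["time"])
L=[]
for n in("top","side"):
    c=eyes.camera(n); x0,y0=(150,100) if n=="top" else (210,60)
    L.append(cv2.resize(c["image"][y0:y0+130,x0:x0+160,::-1],(400,325),interpolation=cv2.INTER_CUBIC))
cv2.imwrite("pics/c.png",np.hstack(L))
E
```

```text
700 meas 339.6 rad 0.7 tan -1.8 r 0.0579 t 29.11
710 meas 349.5 rad 0.5 tan -1.2 r 0.0579 t 29.66
720 meas 359.3 rad -0.1 tan -2.7 r 0.0578 t 30.21
359.3085983029757 [-0.944195    2.41065481  8.7701413 ] 0.018336107844467844 [0.51333296 0.0029384  0.21791036] 30.7083
```

View pics/c.png

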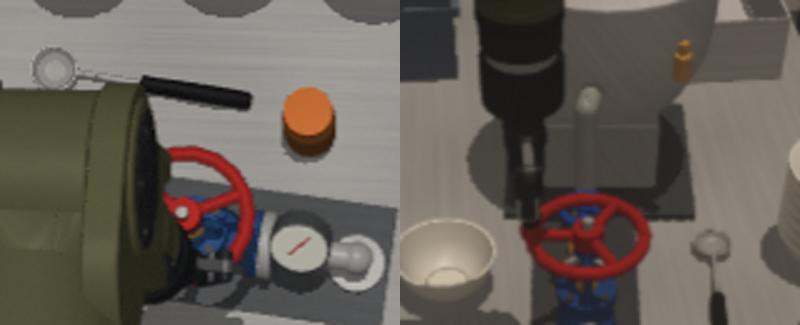

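The handle is gripped at the left of the rim (about (530,232) in the side half). The wheel's spoke points to it and the neighbouring items look undisturbed.

```bash
python3 -c "
from cell import ticket; ticket.close_job()"
```

```text
the job is handed in; nothing more can be done
```

The steam valve was screwed shut, opened two full turns, and the job handed in with the gripper still closed on the black handle. No verdict was reported.

- **Closing:** I turned the wheel about 232° clockwise to a solid stop. The tangential force rose from 6 to 16 N with almost no motion, at 359.6° measured, which matches the handle's -x position for shut. I held it there for 0.5 s.
- **Opening:** I led the handle anticlockwise and stopped at 719.3° measured, with the wheel at rest. The last command was 719.5°, so it should not have gone past two turns.
- **Final hold:** The fingers read 18.3 mm open on the 20 mm handle, with the grip set to 70 N. Sideways force was about 2.6 N, and the robot clock stood at 30.7 s of the 69 s allowed.
- **Last picture:** The wheel's spoke pointed to the gripped handle. The bowl, spoon, jar and gauge looked undisturbed. The arm hid the drain valve and the wrench, and the other items were outside the cropped views, so I did not check those directly.

Two measurements disagreed with what I expected:
- **Wheel centre:** My camera estimate was about 3 mm off, which gave up to 11 N of radial force on the first turn. I corrected it by fitting a circle to the path the handle took; the fitted radius was 58.0 mm, against 58 mm given.
- **Friction:** The tangential force while turning read only 1 to 3 N, below the stated 4 to 5 N. The pictures still showed the wheel following the grip.

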